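# Put the clamping set back in its caddy on the welding bench

## Task

Put the clamping set away in the caddy on the welding bench: the spacer ring over its post, the V-block groove upward down in its pocket, and the slotted strap flat and lengthwise on the drilled seat, with its middle hole over the seat's hole and the locating pin pushed fully home through both. Leave the scrap look-alikes (the plain strip, the plain block and the hexagon bolt) where they are on the bench, and let go of everything.

Things in the scene. Friction and masses are not known exactly. Their poses are not given: they have to be found in the camera images.
- strap: Slotted strap of bright steel, 90 x 42 x 12 mm (x, y, z), lying flat: a round 26 mm through hole in its middle, a short slot (16 x 11 mm) towards either end. Origin: centre of its underside, on the hole's axis; x along its length, z up. About 0.25 kg. Belongs on the seat.
- pin: Locating pin of bright steel standing upright on its tip, 62 mm high: shank 22 mm in diameter and 40 mm long whose last 10 mm taper to a flat 16 mm tip; above it a ribbed round head, 34 mm in diameter and 22 mm high (from 40 to 62 mm above the tip). Origin: centre of the flat tip, z up towards the head. About 0.25 kg. Belongs through strap and seat.
- vblock: V-block of bright steel, 44 x 44 x 40 mm high, with a V-groove along its x in the top face (30 mm wide at the top, 15 mm deep). Origin: centre of its underside, z up. About 0.5 kg. Belongs in the pocket.
- spacer: Spacer ring of bright steel lying flat, 56 mm outside diameter, 28 mm hole, 16 mm thick. Origin: centre of its underside, z up. About 0.2 kg. Belongs on the post.
- strip: Scrap: a plain strip of flat steel bar, 90 x 42 x 12 mm like the strap, but with no hole or slot. Origin: centre of its underside, x along its length. Stays where it is.
- block: Scrap: a plain steel block, 44 x 44 x 40 mm high like the V-block, but with a flat top and no groove. Origin: centre of its underside. Stays where it is.
- bolt: A hexagon bolt standing on its head, 64 mm high: head 34 mm across flats and 14 mm high at the bottom, threaded shank 22 mm in diameter pointing up. Not a locating pin. Origin: centre of the underside of its head. Stays where it is.
- seat: Caddy insert: steel block 54 (x) by 100 mm (y) with a 26 mm round hole right through its middle; its top is 30 mm above the insert's underside, 34 mm above the bench. Origin: on the hole's axis at the underside, z up; x along the caddy, y across it. The strap lies along y, across the caddy. With the pin home, its head rests on the strap and its tip is 2 mm above this origin. Fixed.
- pocket: Caddy insert, 100 x 100 mm: flat base with a square pocket 66 mm wide inside, walls 4 mm thick rising 10 mm above the pocket's floor, which is 4 mm above the underside and 8 mm above the bench. Origin: centre of the underside, x along the caddy, z up. Fixed. The caddy holds seat, pocket and post in a row in any order, centres 104 mm apart along its length.
- post: Caddy insert, 100 x 100 mm: flat base (top 4 mm above the underside, 8 mm above the bench) with an upright post in its middle, 14 mm in diameter, tapered top 34 mm above the underside. Origin: centre of the underside, z up. Fixed. The caddy: open tray of grey sheet steel, 328 x 116 mm, rim 22 mm above the bench, a low rod handle (under 25 mm high) 34 mm out at each end.
Things that resemble listed ones, but are neither listed nor needed, are in the scene too. Leave any blue look-alike of the post alone.

How it is judged (in metres and radians):
At the end, for the whole second after the job is handed in: Strap flat along the seat (0.3 rad), hole within 8 mm of its hole; pin upright through both (6 mm), head within 5 mm of the strap; V-block upright on the pocket floor; spacer flat at the foot of the post (heights 4 mm); all at rest; strip, block, bolt standing as found, moved under 30 mm (horizontal distance between strap and seat below 0.008 m and z of strap in the frame of seat between 0.026 and 0.036 m and angle between the x axis of strap and the y axis of seat, either way round below 0.3 rad and angle between each of strap, pin, vblock, spacer's own z axis and vertical below 0.12 rad and horizontal distance between pin and seat below 0.006 m and z of pin in the frame of seat below 0.007 m and horizontal distance between vblock and pocket below 0.018 m and z of vblock in the frame of pocket below 0.008 m and horizontal distance between spacer and post below 0.01 m and z of spacer in the frame of post below 0.008 m and linear speed of each of strap, pin, vblock, spacer below 0.02 m/s and angular speed of each of strap, pin, vblock, spacer below 0.2 rad/s and distance of each of strip, block, bolt from where it was at the start of the episode below 0.03 m and angle between each of strip, block, bolt's own z axis and vertical below 0.2 rad); the robot touches nothing.
It fails at once if the plain strip is shoved more than 30 mm, lifted away or knocked over (distance of strip from where it was at the start of the episode above 0.03 m or angle between strip's own z axis and vertical above 0.3 rad).
It fails at once if the plain block is shoved more than 30 mm, lifted away or knocked over (distance of block from where it was at the start of the episode above 0.03 m or angle between block's own z axis and vertical above 0.3 rad).
It fails at once if the hexagon bolt is shoved more than 30 mm, lifted away or knocked over (distance of bolt from where it was at the start of the episode above 0.03 m or angle between bolt's own z axis and vertical above 0.3 rad).
It also fails if it takes over 106 s, if anything falls off the work surface, if the arm or the gripper's body presses on something with over 40 N, if the wrist force passes 120 N, or if a joint passes its speed limit or range.

## Robot

A 7-joint arm with a two-finger parallel gripper is mounted at the origin on the work surface. World frame = base frame: x ahead of the robot, y to its left, z up, the work surface at z = 0. Lengths are in mm, angles in rad, forces in N, time in s.
With the tool pointing down it reaches from about 400 to 875 mm from the base axis. Payload 19.3 kg.
Tool frame: the origin (TCP) lies at the very end of the fingers, on their centre line; the grasp point (between the pads) lies 19 mm behind it (grip_point_offset is the z of the grasp point in the tool frame, in mm); z points along the fingers, x is the direction in which the jaws open and shut, and the axes are right-handed (so a half turn about z gives the same grasp; the last joint's range is limited). The gripper opens to 85 mm and grips with 20 to 120 N. Pads are 22 mm wide; open, the fingers measure 114 mm over their backs; the gripper's body (76 mm by 85 mm) begins 54 mm behind the grasp point. The pads swing forward as they close: fully open they stand 13 mm farther back than shut.
Start: joints at [-1.397, 0.521, -0.036, 1.599, 0.021, 1.021, -0.113], TCP at [150.89, 606.504, 231.291] pointing down, gripper open.
Joint ranges: [-2.91, 2.91], [-0.3, 2.13], [-1.5, 1.42], [0.17, 2.43], [-1.26, 4.41], [0.16, 1.93], [-2.52, 2.52]. Speed limits (rad/s): [1.89, 1.89, 2.39, 2.39, 3.01, 3.01, 3.01].

## Interface

Orientations are given as a 3x3 rotation matrix whose columns are the frame's x, y, z axes.
In Python, from workcell import movep, movel, goto_joints, open_gripper, clamp, wait, inverse_kinematics, read_state, camera, PlanningError, finish_job, grip_point_offset gives the robot as it stands. Calls block until the motion is done:
- movep(position, orientation): joint-space move of the TCP to a pose.
- movel(position, frame=None, max_speed=150, guard=None): straight line of the TCP; frame=None keeps the orientation; max_speed is the mean speed in mm/s. With guard (N) it stops when the force on the tool has changed by that much, and returns True; else False.
- goto_joints(angles): joint-space move.
- open_gripper() and clamp(): open the fingers fully, or close them until they stop; the grip force is fixed at half the most.
- wait(seconds).
- inverse_kinematics(position, orientation): joint angles nearest the present ones, or None.
- read_state(): the state.
- camera(name): name is "scene" or "top" or "wrist"; returns a dict with "image" (480x640x3 uint8, blue, green, red), "range_z" (480x640 float32, mm along the optical axis (not along the pixel's ray), 0 where there is no reading), "fx", "fy", "cx", "cy" (pixels), "cam_to_world" (4x4, takes a point from camera to world coordinates). Camera axes: x right, y up, looking along -z (the intrinsics and any distortion apply to the point x, -y, -z); pixel columns grow to the right and rows downward; lengths in mm; the calibration is good to about 2 mm. A picture is of the moment at which its call begins.
A pose or a line that the arm cannot do raises PlanningError and nothing moves.
- finish_job(): hands the job in, once; it reports no verdict.
The state is a dict: "time": time; "qpos": joint angles; "qvel": joint speeds; "joint_efforts": joint torques, N m; "eef_pos": TCP position; "tool_rot": TCP orientation; "ft_force": force on the tool from outside, world axes, zero at the start; "torque": the same for the moment, N m; "finger_gap": finger opening in mm.
Only numpy, scipy, OpenCV 4.12 (cv2) and the standard library are available. Lean on these libraries where they do the work, as an engineer would, in place of code of your own. Each camera call takes 0.05 s, during which the arm holds its last target.

## Working session

There is one attempt and no reset: what is moved stays moved. The work goes in short steps, each a Python script; the robot and the scene stay as the last script left them, time stands still between calls to the robot, and variables do not carry over. Pictures are saved under pics/ and viewed, and the job is handed in when it is done.

```bash
ls; mkdir -p pics; python3 - <<'E'
from workcell import *
import cv2,numpy as np,pickle
for n in("scene","top","wrist"):
    c=camera(n); cv2.imwrite(f"pics/{n}0.png",c["image"]); pickle.dump(c,open(f"{n}0.pkl","wb"))
    print(n,c["fx"],c["cx"],c["cy"],np.round(c["cam_to_world"],3).tolist(), [k for k in c])
s=read_state();print(s["time"],s["eef_pos"],np.round(s["tool_rot"],3),s["finger_gap"],grip_point_offset)
E
```

```text
pics
scene 448.0191725719238 315.37333727420787 240.23710393728783 [[0.475, -0.612, 0.632, 1087.608], [0.88, 0.325, -0.346, -334.412], [0.006, 0.721, 0.693, 693.638], [0.0, 0.0, 0.0, 1.0]] ['image', 'range_z', 'fx', 'fy', 'cx', 'cy', 'cam_to_world']
top 541.9601481436624 321.2134396272139 247.51402576287654 [[0.0, 0.994, -0.109, 358.91], [-1.0, -0.002, -0.023, -10.363], [-0.023, 0.109, 0.994, 1212.965], [0.0, 0.0, 0.0, 1.0]] ['image', 'range_z', 'fx', 'fy', 'cx', 'cy', 'cam_to_world']
wrist 394.0076576364348 319.7180182366447 235.46619748442734 [[0.242, -0.931, -0.272, 80.635], [0.97, 0.232, 0.069, 623.725], [-0.001, -0.281, 0.96, 373.703], [0.0, 0.0, 0.0, 1.0]] ['image', 'range_z', 'fx', 'fy', 'cx', 'cy', 'cam_to_world']
0.15 [150.82224116 606.27987516 230.88553224] [[ 0.241  0.97  -0.   ]
 [ 0.97  -0.241 -0.001]
 [-0.001  0.    -1.   ]] 85.31612698433132 -18.700000000000003
```

View pics/top0.png

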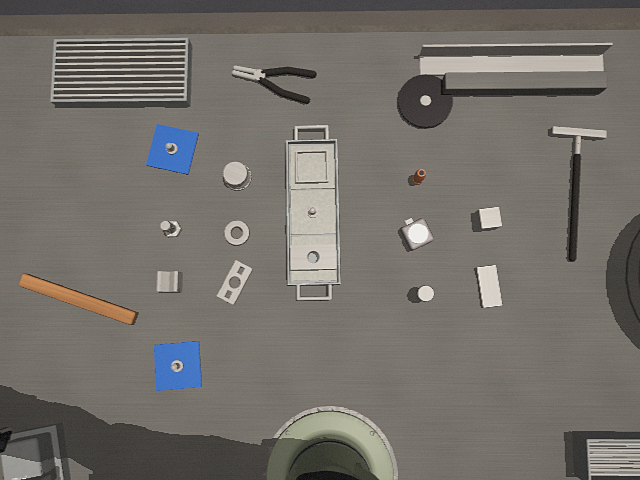

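View pics/scene0.png

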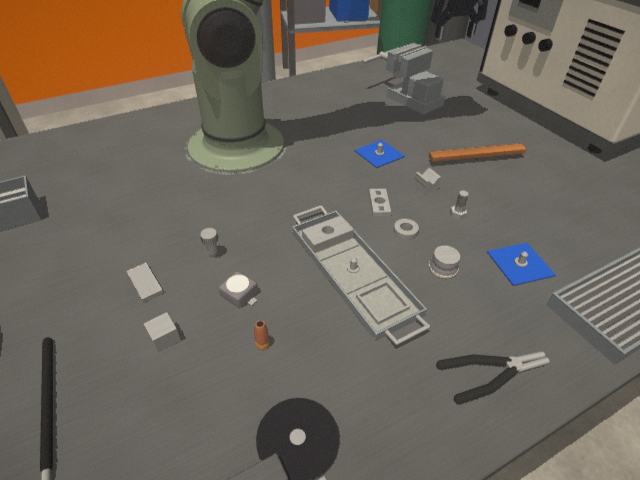

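View pics/wrist0.png

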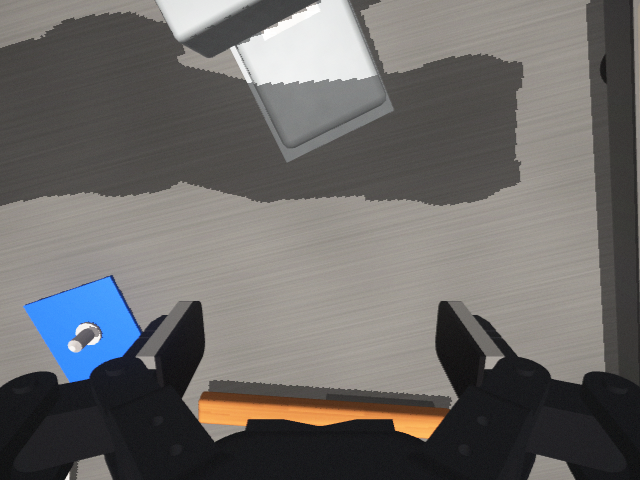

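```bash
cat > h.py <<'E'
import numpy as np,cv2,pickle
def world(c):
    z=c["range_z"]; v,u=np.mgrid[0:480,0:640]
    p=np.stack([(u-c["cx"])/c["fx"]*z,-(v-c["cy"])/c["fy"]*z,-z,np.ones_like(z)],-1)
    return (p@np.array(c["cam_to_world"]).T)[...,:3]
E
python3 - <<'E'
from h import *
c=pickle.load(open("top0.pkl","rb")); W=world(c)
im=c["image"]
print("bench",np.median(W[150:350,200:230,2]))
def blob(n,x0,y0,x1,y1,zmin):
    m=np.zeros((480,640),np.uint8); m[y0:y1,x0:x1]=(W[y0:y1,x0:x1,2]>zmin)&(c["range_z"][y0:y1,x0:x1]>0)
    P=W[m>0]; 
    if len(P)<5: print(n,"few",len(P));return
    top=np.percentile(P[:,2],80); Q=P[P[:,2]>top-4]
    r=cv2.minAreaRect(Q[:,:2].astype(np.float32))
    print(n,len(P),"top",round(top,1),"cen",Q[:,:2].mean(0).round(1),"rect",np.round(r[0],1),np.round(r[1],1),round(r[2],1))
blob("strap",210,255,256,310,6)
blob("ring",218,215,255,250,8)
blob("vb",150,262,187,300,15)
blob("bolt",155,215,187,245,30)
blob("big",215,155,258,195,8)
blob("pin",410,280,440,305,20)
blob("gauge",395,212,438,255,8)
blob("block",470,200,508,235,20)
blob("strip",470,260,508,310,6)
blob("caddy",280,135,345,290,14)
blob("seat",288,240,336,275,28)
blob("pocket",290,145,335,186,12)
blob("post",303,203,322,220,25)
for n,b in dict(l=(140,140,270,320),m=(270,110,360,310),r=(380,150,520,320)).items():
    x0,y0,x1,y1=b; k=4 if n!="m" else 3
    k=min(800/(x1-x0),600/(y1-y0))
    cv2.imwrite(f"pics/c_{n}.png",cv2.resize(im[y0:y1,x0:x1],None,fx=k,fy=k,interpolation=cv2.INTER_CUBIC)); print(n,k)
E
```

```text
bench 0.9437718056362883
strap 640 top 14.4 cen [414.9 210.6] rect [414.6 210.8] [42.6 89.7] 63.0
ring 374 top 18.1 cen [525.4 207.4] rect [525.7 207.3] [53.9 52.9] 4.4
vb 481 top 40.6 cen [415.2 352.8] rect [415.5 352.2] [45.  43.8] 90.0
bolt 126 top 65.2 cen [535.1 353.2] rect [534.6 353.6] [18.8 19.7] 82.7
big 592 top 43.8 cen [654.3 208.6] rect [654.2 209.1] [50.5 51.4] 0.8
pin 226 top 63.8 cen [ 389.2 -203.5] rect [ 388.8 -203.4] [32.  29.7] 88.8
gauge 680 top 33.9 cen [ 520.  -193.7] rect [ 519.6 -193.4] [54.  54.3] 26.1
block 469 top 41.5 cen [ 553.4 -349.7] rect [ 553.5 -350.3] [43.5 45.6] 6.9
strip 820 top 14.1 cen [ 405.6 -351. ] rect [ 405.6 -351.1] [89.4 43.5] 7.2
caddy 2241 top 34.9 cen [472.2  34.7] rect [510.4  34.5] [137.8  98.5] 0.1
seat 1007 top 36.2 cen [468.5  34.8] rect [468.9  35.3] [54.  97.9] 1.7
pocket 374 top 19.4 cen [674.4  40.2] rect [675.2  37.7] [77.1 74.4] 0.3
post 38 top 39.0 cen [572.   36.3] rect [572.6  36.5] [ 9.8 12.1] 71.9
l 3.3333333333333335
m 3.0
r 3.5294117647058822
```

View pics/c_l.png

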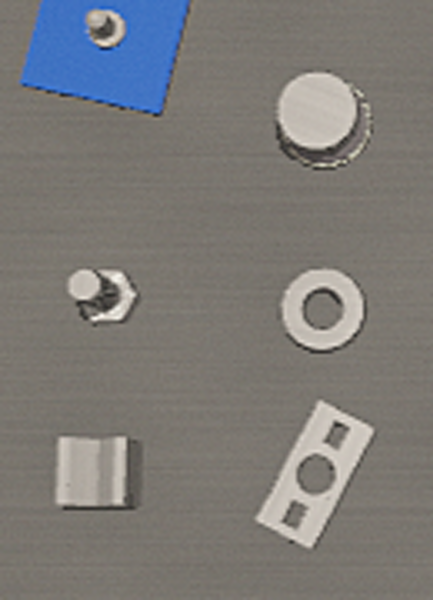

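View pics/c_r.png

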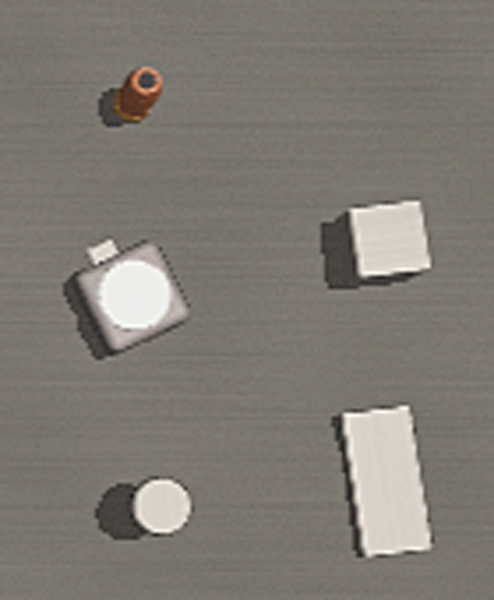

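View pics/c_m.png

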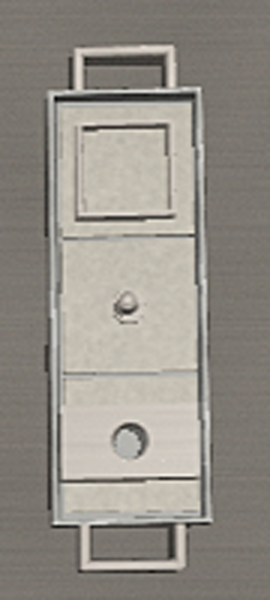

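```bash
cat >> h.py <<'E'
from workcell import *
def R(a):
    a=np.deg2rad(a);c,s=np.cos(a),np.sin(a)
    return np.array([[c,s,0],[s,-c,0],[0,0,-1.]])
def best(p,a):
    q0=np.array(read_state()["qpos"]);r=[]
    for k in(a,a+180):
        q=inverse_kinematics(p,R(k))
        if q is not None: r.append((np.abs(np.array(q)-q0).max(),k))
    return min(r)[1] if r else None
def st(t=""):
    s=read_state();print(t,"t",round(s["time"],2),np.round(s["eef_pos"],1),"F",np.round(s["ft_force"],1),"gap",round(s["finger_gap"],1),"q7",round(s["qpos"][6],2))
def snap(n,f):
    c=camera(n); cv2.imwrite(f"pics/{f}.png",c["image"]); pickle.dump(c,open(f"{f}.pkl","wb")); return c
E
python3 - <<'E'
from h import *
for n,p,a in [("strap",(415,210.7,2),63),("strap",(415,210.7,90),63),("seat",(468.7,36,38),0),("seatup",(468.7,36,150),0),("ring",(525.6,207.3,2),0),("post",(572.4,36,11),0),("vb",(415.4,352.5,20),90),("pocket",(676,36,29),90),("pin",(389,-203.4,42),0),("pin",(389,-203.4,150),0),("pin",(389,-203.4,42),90),("seatpin",(468.7,36,48),0)]:
    for k in(a,a+180):
        q=inverse_kinematics(p,R(k)); print(n,k,None if q is None else np.round(q,2))
E
```

```text
strap 63 [-0.62  0.69  0.03  2.15 -0.07  0.3   0.57]
strap 243 [-1.15  0.9   0.79  2.18 -1.23  0.63 -1.47]
strap 63 [-0.67  0.51  0.1   2.13 -0.1   0.51  0.6 ]
strap 243 [-1.36  0.97  1.22  2.16 -1.19  0.99 -1.47]
seat 0 [-0.38  0.63  0.23  2.14 -0.36  0.4   0.14]
seat 180 [-0.87  0.95  1.    2.16 -1.23  0.81 -2.17]
seatup 0 [-0.56  0.44  0.47  2.09 -0.31  0.67  0.11]
seatup 180 [-1.    0.8   1.23  2.11 -0.96  0.97 -2.37]
ring 0 [-0.66  0.79  0.26  1.9  -0.4   0.5  -0.12]
ring 180 [-0.24  0.78 -0.35  1.88  0.47  0.56  2.25]
post 0 [-0.38  0.79  0.3   1.88 -0.43  0.53  0.21]
post 180 [ 0.61  1.18 -1.28  1.83  1.25  1.21  2.04]
vb 90 [-0.77  0.71 -0.06  1.94  0.08  0.49  0.69]
vb 270 [-1.14  0.78  0.47  1.96 -0.66  0.55 -1.79]
pocket 90 [-0.15  0.84  0.01  1.57 -0.01  0.72  1.44]
pocket 270 [-0.55  0.99  0.71  1.6  -0.8   0.86 -1.09]
pin 0 [ 0.15  0.6   0.26  2.22 -0.42  0.37  0.76]
pin 180 [-0.33  0.91  1.    2.24 -1.26  0.78 -1.57]
pin 0 [-0.02  0.4   0.47  2.17 -0.3   0.64  0.65]
pin 180 [-0.47  0.74  1.23  2.18 -0.93  0.92 -1.81]
pin 90 [ 0.4   0.58 -0.07  2.21  0.11  0.36  1.81]
pin 270 [ 0.07  0.62  0.37  2.22 -0.59  0.39 -0.65]
seatpin 0 [-0.4   0.61  0.26  2.14 -0.36  0.43  0.14]
seatpin 180 [ 0.67  1.   -1.28  2.09  1.16  1.07  1.91]
```

```bash
cat >> h.py <<'E'
def pick(x,y,z,a,up=100,v=150):
    movep((x,y,z+60),R(a)); st("above")
    movel((x,y,z),max_speed=v); clamp(); st("clamped")
    movel((x,y,z+up),max_speed=200); st("up")
E
python3 - <<'E'
from h import *
movep((415,180,200),R(63)); st(); snap("wrist","w1")
pick(414.8,210.7,2,63)
snap("wrist","w2")
E
```

```text
t 1.98 [415. 181. 200.] F [-0.2  1.   1.3] gap 85.5 q7 0.65
above t 2.65 [415.1 210.8  62.6] F [ 0.1 -0.6  0.7] gap 85.1 q7 0.68
clamped t 3.71 [415.2 211.    2.9] F [-2.4 -1.2 20.5] gap 40.4 q7 0.7
up t 4.36 [414.5 210.7 101.4] F [-0.6 -0.  -2.4] gap 39.8 q7 0.66
```

View pics/w2.png

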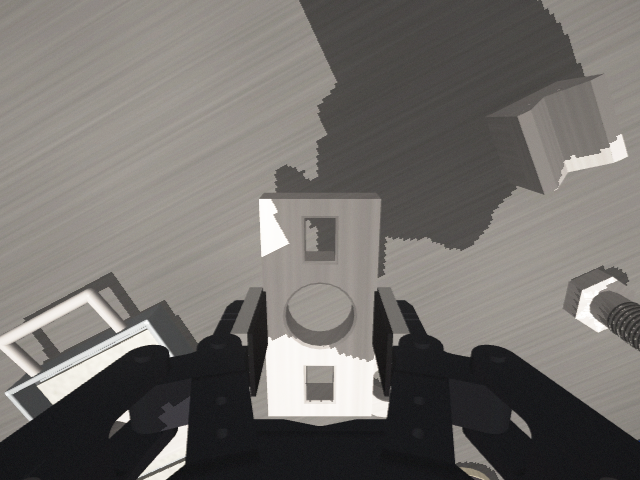

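View pics/w1.png

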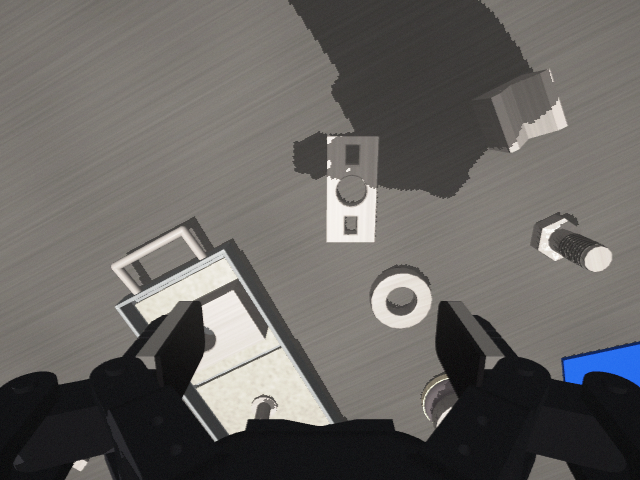

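```bash
python3 - <<'E'
from h import *
c=pickle.load(open("pics/../w2.pkl","rb")) if 0 else pickle.load(open("w2.pkl","rb"))
W=world(c)
for u,v in[(322,270),(275,220),(365,220),(290,400),(345,360),(320,310)]: print(u,v,W[v,u].round(1))
m=np.zeros((480,640),bool); m[185:425,255:385]=1
zt=W[270,290,2]
m&=abs(W[...,2]-zt)<3
h=None
cs,hi=cv2.findContours((m*255).astype(np.uint8),cv2.RETR_CCOMP,cv2.CHAIN_APPROX_NONE)
for k in cs:
    if cv2.contourArea(k)>300:
        (x,y),ax,an=cv2.fitEllipse(k); print("cont",cv2.contourArea(k),x,y,ax)
# hole: ellipse in px -> plane z
def ray(u,v,z):
    M=np.array(c["cam_to_world"]);d=M[:3,:3]@np.array([(u-c["cx"])/c["fx"],-(v-c["cy"])/c["fy"],-1]);o=M[:3,3]
    return o+d*(z-o[2])/d[2]
print("zt",zt)
for u,v in[(260,195),(381,195),(389,415),(266,417),(319.5,312.5)]: print(u,v,ray(u,v,zt).round(1))
s=read_state();print(s["eef_pos"],s["tool_rot"].round(4) if hasattr(s["tool_rot"],"round") else s["tool_rot"])
E
```

```text
322 270 [396.6 220.3 111.1]
275 220 [372.5 214.1 111. ]
365 220 [387.2 242.1 109.6]
290 400 [440.3 183.7 111.4]
345 360 [433.9 211.4 111.2]
320 310 [460.5 186.9   0.8]
cont 24242.0 319.3525085449219 299.57318115234375 (127.19096374511719, 271.92529296875)
cont 884.0 318.990478515625 380.5948791503906 (32.87191390991211, 37.329925537109375)
cont 3173.0 319.35113525390625 312.7073059082031 (59.37521743774414, 68.02229309082031)
cont 1299.5 319.4899597167969 237.9760284423828 (35.840816497802734, 50.15941619873047)
zt 110.22000906984718
260 195 [362.6 213.6 110.2]
381 195 [381.5 250.7 110.2]
389 415 [465.9 215.8 110.2]
266 417 [443.9 170.5 110.2]
319.5 312.5 [411.7 211.6 110.2]
[414.23364143 210.47318752 100.96610845] [[ 4.538e-01  8.911e-01 -1.200e-03]
 [ 8.911e-01 -4.538e-01 -8.000e-04]
 [-1.300e-03 -7.000e-04 -1.000e+00]]
```

```bash
python3 - <<'E'
from h import *
movep((468.7,35,110),R(0)); movel((468.7,35,52));st(); snap("wrist","w3")
E
```

```text
t 5.71 [468.6  35.2  52.2] F [ 0.5 -0.  -1. ] gap 40.0 q7 0.28
```

View pics/w3.png

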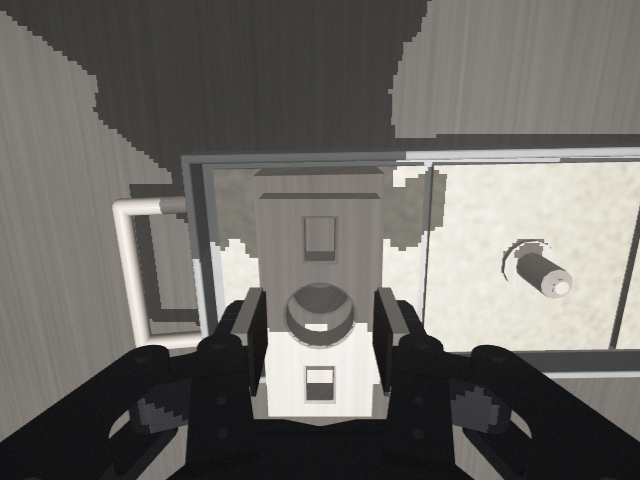

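```bash
python3 - <<'E'
from h import *
c=pickle.load(open("w3.pkl","rb")); W=world(c)
def ray(u,v,z):
    M=np.array(c["cam_to_world"]);d=M[:3,:3]@np.array([(u-c["cx"])/c["fx"],-(v-c["cy"])/c["fy"],-1]);o=M[:3,3]
    return o+d*(z-o[2])/d[2]
x=W[:,:,2]
for u in(280,320,360): print(u,[(v,round(float(x[v,u]),1)) for v in range(160,204,3)])
for v in(180,184,188): print(v,[(u,round(float(x[v,u]),1)) for u in list(range(246,266,2))+list(range(374,392,2))])
zt=np.median(x[205:212,280:360]); zs=np.median(x[183:187,290:350]);print("zt,zs",zt,zs)
print("strap far",ray(321,198,zt),"hole",ray(319.5,312.5,zt))
im=c["image"][140:360,230:410]; cv2.imwrite("pics/w3c.png",cv2.resize(im,None,fx=2.7,fy=2.7,interpolation=cv2.INTER_CUBIC))
E
```

```text
280 [(160, 22.0), (163, 4.0), (166, 4.7), (169, 12.8), (172, 23.8), (175, 34.1), (178, 33.4), (181, 34.9), (184, 33.8), (187, 34.8), (190, 33.7), (193, 50.3), (196, 56.6), (199, 62.7), (202, 61.2)]
320 [(160, 22.1), (163, 5.3), (166, 4.0), (169, 17.1), (172, 26.3), (175, 34.4), (178, 35.2), (181, 34.4), (184, 34.3), (187, 35.3), (190, 34.8), (193, 50.5), (196, 57.2), (199, 60.2), (202, 61.8)]
360 [(160, 22.8), (163, 3.8), (166, 7.4), (169, 19.2), (172, 28.9), (175, 35.4), (178, 34.3), (181, 35.2), (184, 33.9), (187, 35.0), (190, 34.0), (193, 50.6), (196, 58.3), (199, 60.5), (202, 61.3)]
180 [(246, 8.3), (248, 7.8), (250, 8.4), (252, 8.2), (254, 35.0), (256, 34.6), (258, 34.0), (260, 33.9), (262, 34.2), (264, 33.3), (374, 34.6), (376, 33.9), (378, 34.8), (380, 34.0), (382, 33.6), (384, 34.5), (386, 8.7), (388, 8.3), (390, 7.5)]
184 [(246, 8.1), (248, 8.8), (250, 8.8), (252, 7.9), (254, 34.6), (256, 33.4), (258, 33.9), (260, 34.9), (262, 35.8), (264, 34.3), (374, 34.4), (376, 34.6), (378, 34.5), (380, 34.0), (382, 34.6), (384, 34.3), (386, 8.5), (388, 8.5), (390, 7.1)]
188 [(246, 9.8), (248, 8.4), (250, 9.2), (252, 7.7), (254, 33.8), (256, 33.6), (258, 33.6), (260, 32.9), (262, 34.5), (264, 34.6), (374, 34.0), (376, 34.5), (378, 35.2), (380, 33.9), (382, 33.4), (384, 34.2), (386, 8.0), (388, 8.0), (390, 8.8)]
zt,zs 61.45199864501487 34.347182535039934
strap far [468.06344867  80.99554073  61.45199865] hole [467.54569308  37.47909584  61.45199865]
```

View pics/w3c.png

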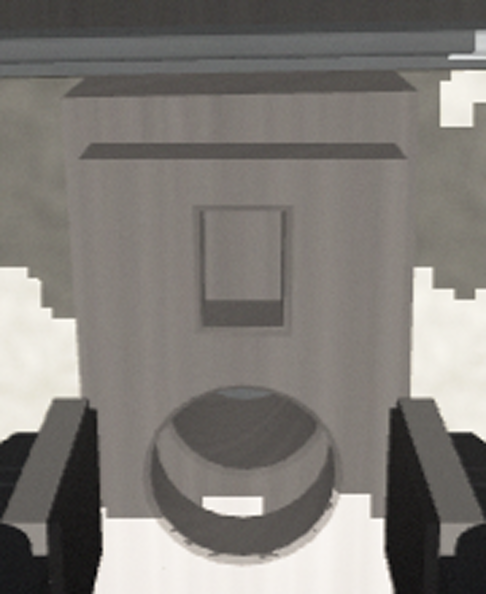

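```bash
python3 - <<'E'
from h import *
c=pickle.load(open("w3.pkl","rb"))
def ray(u,v,z):
    M=np.array(c["cam_to_world"]);d=M[:3,:3]@np.array([(u-c["cx"])/c["fx"],-(v-c["cy"])/c["fy"],-1]);o=M[:3,3]
    return o+d*(z-o[2])/d[2]
print("seat far",ray(253.5,176,34.3),ray(385,176,34.3))
print("strap far",ray(259.6,198.5,61.4),ray(381,198.5,61.4))
E
```

```text
seat far [440.63408172  84.84199547  34.3       ] [494.18081875  84.85341826  34.3       ]
strap far [446.93504922  80.80566911  61.4       ] [488.70576276  80.81643066  61.4       ]
```

```bash
python3 - <<'E'
from h import *
movel((468.3,33.9,41)); print(movel((468.3,33.9,36.0),max_speed=30,guard=8)); st()
open_gripper(); st("open"); movel((468.3,33.9,120),max_speed=200); st(); 
snap("wrist","w4")
E
```

```text
True
 t 6.24 [468.8  34.1  37. ] F [-1.7 -0.2 10.8] gap 40.0 q7 0.3
open t 6.76 [468.3  33.9  36.3] F [ 0.5 -0.6  0.1] gap 85.6 q7 0.3
 t 7.33 [468.3  34.2 120.2] F [-0.2  0.2 -0.4] gap 85.5 q7 0.2
```

View pics/w4.png

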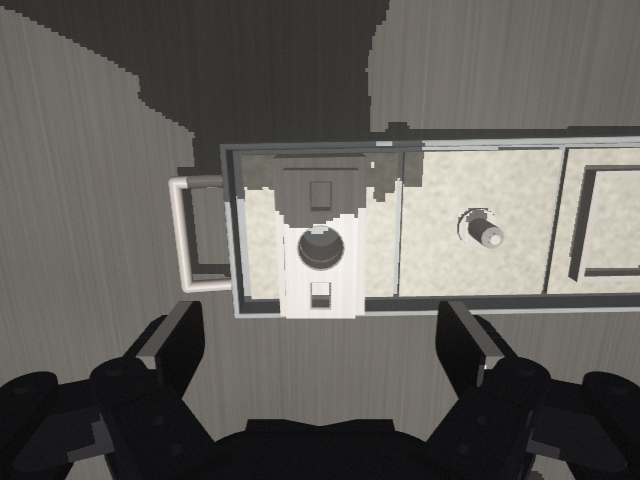

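```bash
python3 - <<'E'
from h import *
c=pickle.load(open("w4.pkl","rb")); W=world(c)
im=c["image"][145:325,260:380]; cv2.imwrite("pics/w4c.png",cv2.resize(im,None,fx=3.3,fy=3.3,interpolation=cv2.INTER_CUBIC))
z=W[...,2]; m=np.zeros((480,640),np.uint8); s=(slice(160,322),slice(270,370)); m[s]=(abs(z[s]-46)<3)*255
P=W[m>0];print(cv2.minAreaRect(P[:,:2].astype(np.float32)),np.median(P[:,2]))
m2=np.zeros_like(m); m2[s]=(z[s]>30)*255
P=W[m2>0];print("seat+strap",cv2.minAreaRect(P[:,:2].astype(np.float32)))
cs,_=cv2.findContours(m,cv2.RETR_CCOMP,cv2.CHAIN_APPROX_NONE)
for k in cs:
    if cv2.contourArea(k)>200:
        M=np.array(c["cam_to_world"]);e=cv2.fitEllipse(k);u,v=e[0];d=M[:3,:3]@np.array([(u-c["cx"])/c["fx"],-(v-c["cy"])/c["fy"],-1]);o=M[:3,3]
        print(cv2.contourArea(k),e,(o+d*(46-o[2])/d[2]).round(1))
E
```

```text
((467.5451354980469, 34.33222579956055), (90.97480773925781, 42.13130187988281), 89.95824432373047) 46.315822222834555
seat+strap ((467.6239929199219, 45.30431365966797), (54.23973846435547, 120.69451904296875), 1.042725920677185)
10643.0 ((320.09710693359375, 240.96817016601562), (81.9384536743164, 185.58177185058594), 0.08642053604125977) [467.6  38.8  46. ]
457.5 ((320.05670166015625, 293.5074768066406), (22.34319305419922, 27.77806854248047), 178.5515594482422) [467.5   5.8  46. ]
1478.5 ((320.1435852050781, 246.48179626464844), (41.878700256347656, 45.03240966796875), 90.59085845947266) [467.6  35.5  46. ]
560.5 ((320.0854187011719, 195.87319946289062), (23.152854919433594, 33.45790100097656), 1.2940059900283813) [467.5  65.1  46. ]
```

View pics/w4c.png

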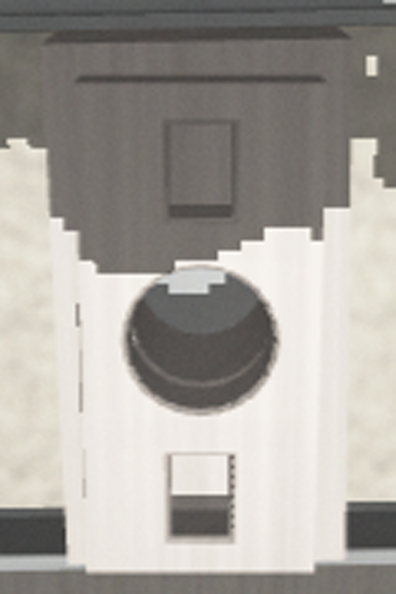

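```bash
python3 - <<'E'
from h import *
movep((389,-215,150),R(0)); st(); c=snap("wrist","w5")
W=world(c); z=W[...,2]; m=(z>58)&(z<67)&(abs(W[...,0]-389)<30)&(abs(W[...,1]+203)<30)
P=W[m][:,:2]; print(len(P),P.mean(0),P.min(0),P.max(0),cv2.minEnclosingCircle(P.astype(np.float32)))
E
```

```text
t 8.4 [ 389.5 -214.   149.6] F [ 0.5 -0.6  0.2] gap 85.0 q7 0.72
2397 [ 387.62595246 -202.41412506] [ 370.12655515 -221.16741811] [ 405.18170977 -185.66563461] ((387.66064453125, -203.37335205078125), 17.863313674926758)
```

View pics/w5.png

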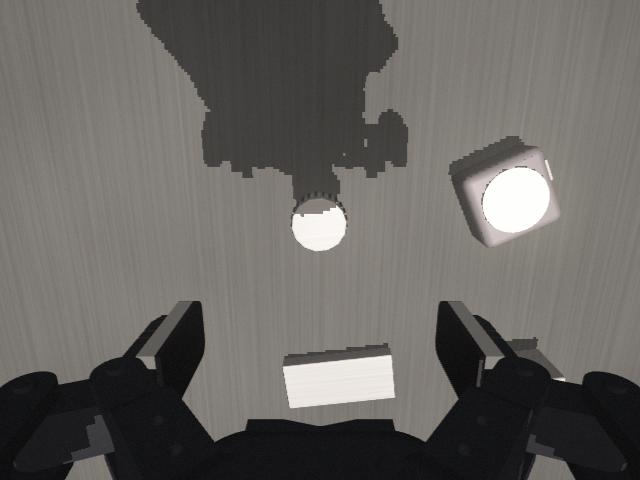

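```bash
python3 - <<'E'
from h import *
movep((388.5,-203,105),R(0))
movel((388.5,-203,42)); clamp(); st("cl"); movel((388.5,-203,130),max_speed=200); st("up"); snap("wrist","w6")
E
```

```text
cl t 9.86 [ 388.9 -203.2   42.6] F [-1.3  0.7 16.9] gap 32.1 q7 0.85
up t 10.45 [ 388.5 -202.6  129.4] F [-0.9  0.3 -2. ] gap 32.1 q7 0.73
```

View pics/w6.png

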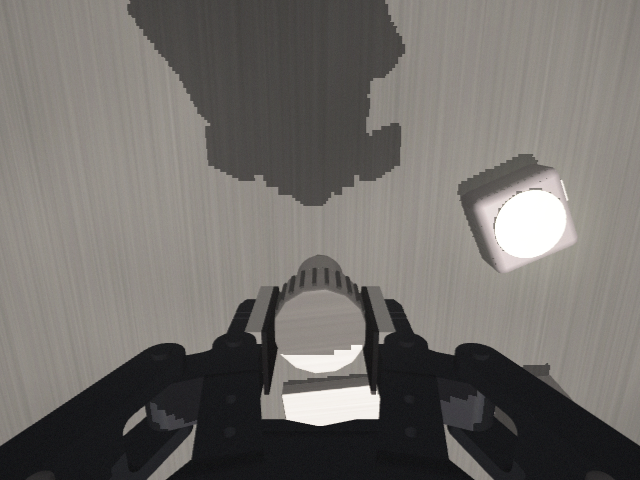

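```bash
python3 - <<'E'
from h import *
c=pickle.load(open("w6.pkl","rb")); W=world(c);z=W[...,2]
print(z[331,320]); m=np.zeros((480,640),bool); m[285:375,270:368]=1; m&=abs(z-z[331,320])<2.5
P=W[m][:,:2]; print(len(P),P.mean(0),P.min(0),P.max(0),cv2.minEnclosingCircle(P.astype(np.float32)), read_state()["eef_pos"])
E
```

```text
149.10112083151
6478 [ 387.33949923 -201.61016421] [ 370.18899446 -219.58365069] [ 403.86678029 -185.43028283] ((387.0968322753906, -202.35340881347656), 20.069042205810547) [ 388.09189496 -202.58173038  129.00744972]
```

```bash
python3 - <<'E'
from h import *
movep((468.5,34.4,105),R(0)); movel((468.5,34.4,92)); st()
g=movel((468.5,34.4,60),max_speed=50,guard=12); print(g); st()
if not g:
    g=movel((468.5,34.4,46.5),max_speed=30,guard=12); print(g); st()
snap("wrist","w7")
E
```

```text
t 11.74 [468.   33.1  91.7] F [ 0.2 -0.4 -2. ] gap 31.8 q7 0.25
False
 t 12.53 [468.6  34.3  60.1] F [-0.8  1.4 -1.5] gap 32.2 q7 0.29
True
 t 12.95 [468.7  34.6  48.7] F [-3.2  1.  17. ] gap 31.9 q7 0.3
```

View pics/w7.png

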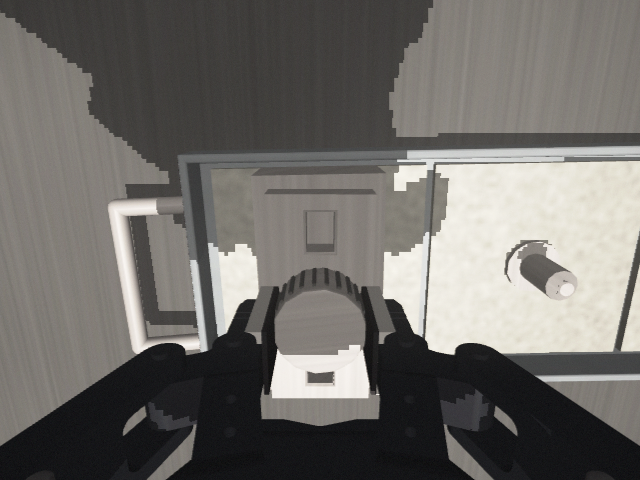

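```bash
python3 - <<'E'
from h import *
open_gripper(); movel((468.5,34.4,130),max_speed=200); snap("wrist","w8"); st()
pick(525.4,207.3,3,0,up=95); snap("wrist","w9")
movep((572.4,36,100),R(0)); st(); snap("wrist","w10")
E
```

```text
t 14.18 [468.2  34.5 129.7] F [ 0.  -0.7 -0.2] gap 85.4 q7 0.2
above t 14.97 [525.1 206.7  62.3] F [ 0.8 -1.3 -0.6] gap 85.4 q7 -0.03
clamped t 15.96 [525.9 207.5   4.6] F [-6.  -0.9 23.5] gap 53.0 q7 0.01
up t 16.58 [524.9 207.5  97.3] F [ 0.7 -0.4 -2.4] gap 52.7 q7 -0.06
 t 17.38 [572.   35.6  99.1] F [-0.4  0.7 -1.5] gap 52.8 q7 0.23
```

View pics/w8.png

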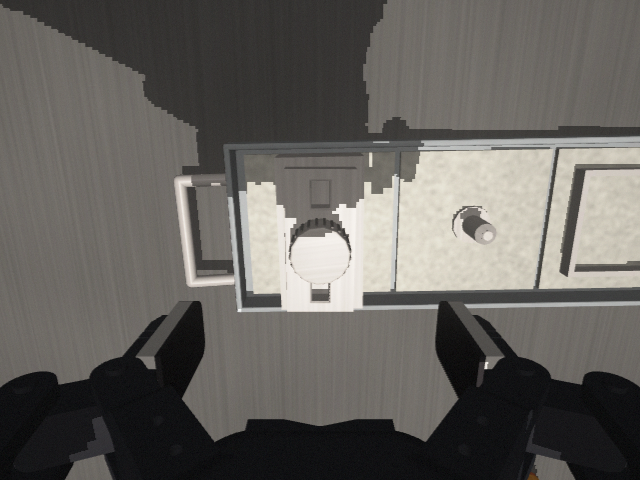

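View pics/w10.png

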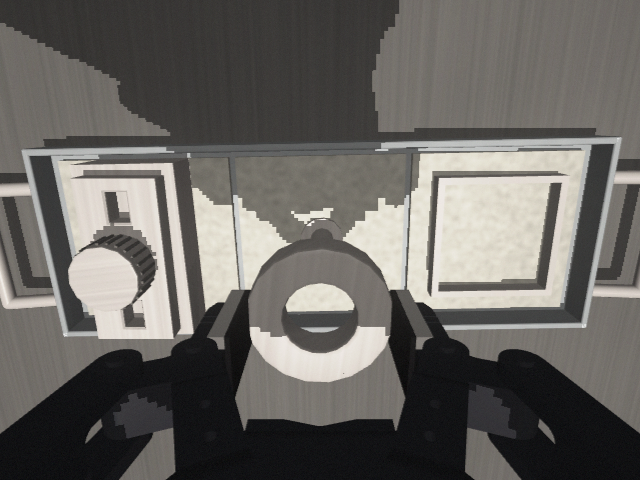

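```bash
python3 - <<'E'
from h import *
def ray(c,u,v,z):
    M=np.array(c["cam_to_world"]);d=M[:3,:3]@np.array([(u-c["cx"])/c["fx"],-(v-c["cy"])/c["fy"],-1]);o=M[:3,3]
    return (o+d*(z-o[2])/d[2]).round(1)
c=pickle.load(open("w8.pkl","rb")); W=world(c)
print(W[234,486],ray(c,486,234,38))
c=pickle.load(open("w10.pkl","rb"));W=world(c);z=W[...,2]
print(z[360,320]); m=np.zeros((480,640),np.uint8); s=(slice(230,385),slice(244,394)); m[s]=abs(z[s]-z[360,320])<2.5
P=W[m>0][:,:2]; print(P.min(0),P.max(0),cv2.minEnclosingCircle(P.astype(np.float32)))
print("pocket",W[230:240,440:550][...,2].mean(), ray(c,(434+565)/2,(179+290)/2,16))
c=pickle.load(open("w8.pkl","rb"))
E
```

```text
[570.80445741  38.34933283  38.06177971] [570.8  38.3  38. ]
110.35687322594109
[543.02299521   8.17456168] [598.0364669   64.65514016] ((570.4718017578125, 36.5452880859375), 29.33157730102539)
pocket 9.958405192366081 [678.1  41.4  16. ]
```

```bash
python3 - <<'E'
from h import *
movel((572.4,37.3,50)); g=movel((572.4,37.3,18),max_speed=80,guard=12); print(g); st()
if not g:
    g=movel((572.4,37.3,10.5),max_speed=30,guard=10); print(g); st()
snap("wrist","w11")
E
```

```text
False
 t 18.46 [572.3  37.1  17.8] F [ 0.3 -0.5 -2.7] gap 52.6 q7 0.29
True
 t 18.73 [573.   37.3  12.8] F [-2.5  1.5 10.6] gap 52.5 q7 0.29
```

View pics/w11.png

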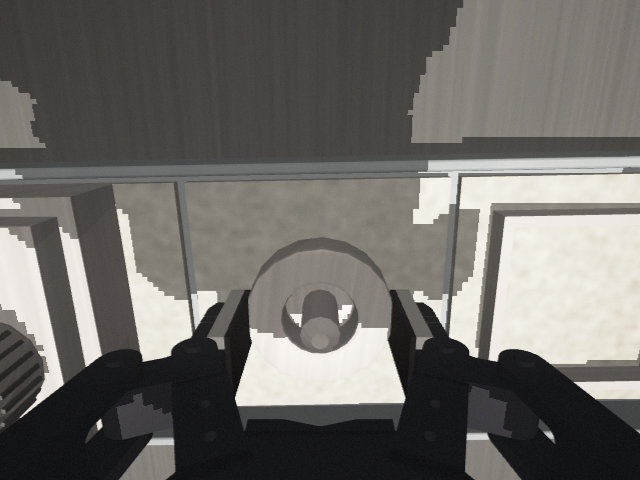

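```bash
python3 - <<'E'
from h import *
open_gripper(); st(); movel((572.4,37.3,110),max_speed=200); snap("wrist","w12")
movep((415.4,352.6,120),R(90)); pick(415.4,352.6,20,90,up=90); snap("wrist","w13")
movep((676,38.2,110),R(90)); st(); snap("wrist","w14")
E
```

```text
t 19.21 [572.4  37.3  12. ] F [0.5 0.8 0.2] gap 85.2 q7 0.29
above t 21.51 [415.5 351.   79.4] F [ 0.7 -0.   1.7] gap 85.7 q7 0.86
clamped t 22.55 [415.7 353.   20.9] F [-2.6 -0.4 13.6] gap 42.6 q7 0.87
up t 23.15 [415.  352.4 109.3] F [-0.3  0.1 -4.7] gap 42.5 q7 0.85
 t 24.71 [675.6  40.3 109.8] F [ 0.1  0.6 -3.5] gap 42.6 q7 1.5
```

View pics/w12.png

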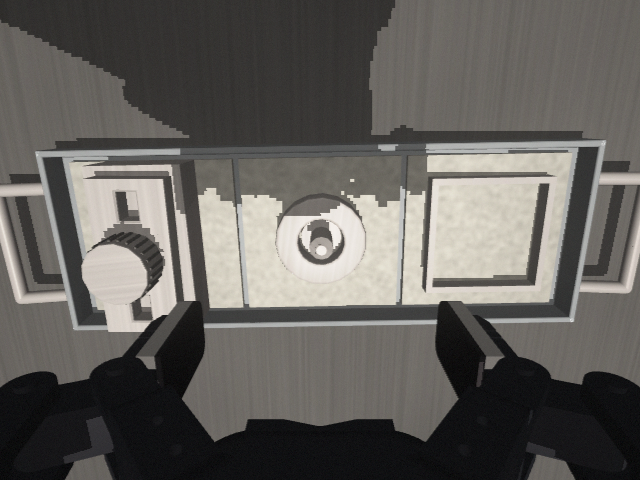

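View pics/w14.png

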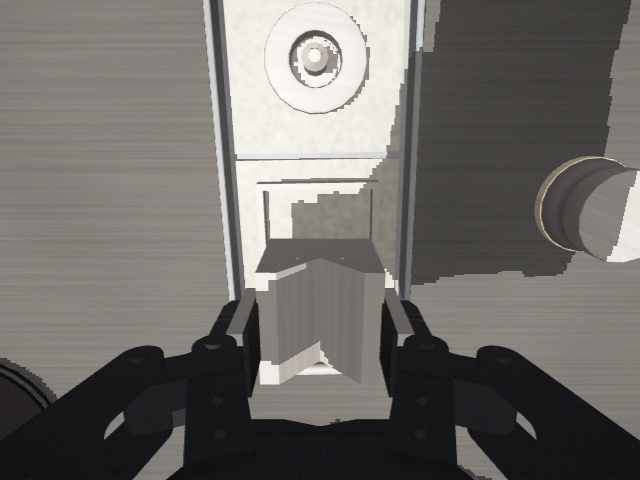

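```bash
python3 - <<'E'
from h import *
movel((676,38.2,45)); st(); snap("wrist","w15")
g=movel((676,38.2,26),max_speed=40,guard=12); print(g); st(); snap("wrist","w16")
E
```

```text
t 25.34 [676.3  38.5  45.6] F [ 0.3 -0.4 -3.6] gap 42.8 q7 1.5
True
 t 25.82 [676.1  38.2  28.6] F [-1.9  0.6  5.7] gap 42.8 q7 1.51
```

View pics/w16.png

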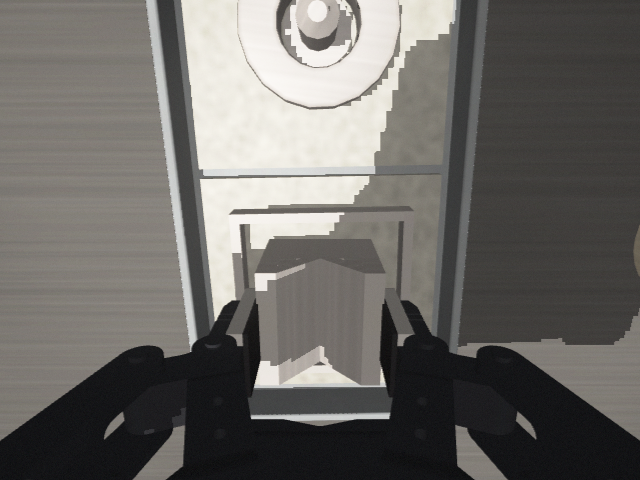

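```bash
python3 - <<'E'
from h import *
open_gripper(); st(); movel((676,38.2,150),max_speed=200)
movep((470,250,230),R(63)); st()
c=snap("top","t2"); W=world(c)
c0=pickle.load(open("top0.pkl","rb")); W0=world(c0)
def blob(W,n,x0,y0,x1,y1,zmin):
    s=(slice(y0,y1),slice(x0,x1)); P=W[s][W[s][...,2]>zmin]; top=np.percentile(P[:,2],80); Q=P[P[:,2]>top-4]
    r=cv2.minAreaRect(Q[:,:2].astype(np.float32)); print(n,"top",round(top,1),np.round(r[0],1),np.round(r[1],1),round(r[2],1))
for w in(W0,W):
    blob(w,"bolt",155,215,187,245,30);blob(w,"block",470,200,508,235,20);blob(w,"strip",470,260,508,310,6)
blob(W,"pin",290,235,336,275,52);blob(W,"vb",285,140,340,190,25);blob(W,"ring",285,195,340,230,18)
cv2.imwrite("pics/t2c.png",cv2.resize(c["image"][110:310,270:360],None,fx=3,fy=3,interpolation=cv2.INTER_CUBIC))
snap("scene","s2")
cv2.imwrite("pics/s2c.png",cv2.resize(pickle.load(open("s2.pkl","rb"))["image"][190:350,280:440],None,fx=3.7,fy=3.7,interpolation=cv2.INTER_CUBIC))
E
```

```text
t 26.38 [675.5  38.2  28.2] F [-1.   0.2 -0.6] gap 85.6 q7 1.51
 t 28.3 [470.6 249.3 229.5] F [ 0.7 -0.7 -0.8] gap 85.4 q7 0.61
bolt top 65.5 [453.8 174. ] [414.1  20.1] 65.6
block top 41.7 [ 474.2 -186.9] [ 53.9 418.1] 25.8
strip top 14.2 [ 385.9 -191.2] [ 89.4 365.5] 7.0
bolt top 636.7 [396.5  92.5] [217.4  27.3] 62.8
block top 41.6 [ 473.9 -186.1] [ 54.  416.6] 25.8
strip top 13.9 [ 385.8 -191.3] [ 89.6 365.7] 7.1
pin top 70.2 [419.6  21.5] [133.3  32. ] 14.2
vb top 48.4 [527.8  26.2] [342.6  45.1] 4.7
ring top 27.1 [483.1  36.8] [248.6 113.8] 0.2
```

View pics/t2c.png

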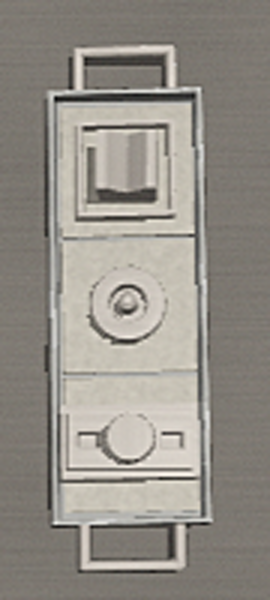

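View pics/s2c.png

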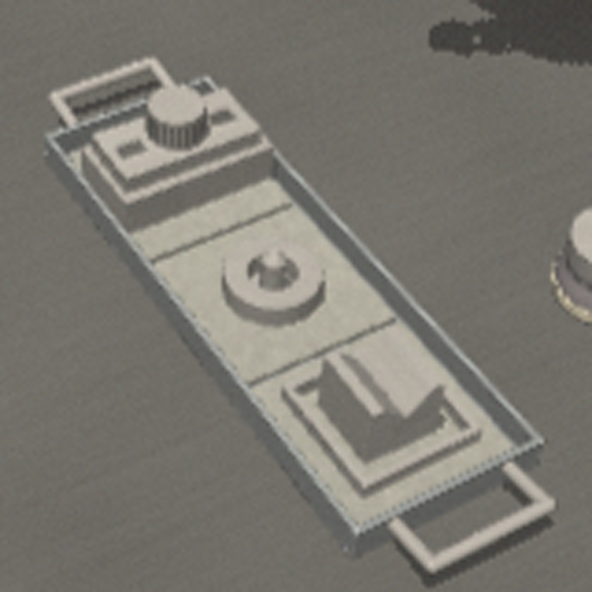

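```bash
python3 - <<'E'
from h import *
st(); finish_job()
E
```

```text
t 28.4 [470.7 249.1 229.5] F [ 0.1  0.5 -0.1] gap 85.1 q7 0.61
the job is handed in; nothing more can be done
```

I put the clamping set away in the caddy and handed the job in at 28.4 s, with the gripper open and the arm clear of everything. `finish_job` gives no verdict, so I don't know the result.

**How each part went in**
- **Strap:** it lies flat across the seat. I corrected its position by about 1 mm using the wrist camera before releasing it.
- **Pin:** it went through both holes freely and stopped at the depth expected for the head resting on the strap.
- **Spacer:** it is over its post, and I felt it touch the base before letting go.
- **V-block:** it is groove up on the pocket floor. Contact came at TCP height 28.6 mm, against about 28.9 mm expected.

**Last checks**
- **Appearance:** the final top and scene pictures show all four parts in place.
- **Heights:** tops measured 70.2 mm for the pin (68 mm expected), 48.4 mm for the V-block (48 mm) and 27.1 mm for the spacer (24 mm). The top camera reads the bench about 1 mm high. The spacer reading was probably raised by the post top falling in the same patch. I took it as seated from the contact and the pictures.
- **Scrap pieces:** the strip and block read the same before and after, to within 1 mm. The centre values of these final fits were thrown off by pixels with no depth reading, so they show only that nothing changed there.
- **Bolt:** the arm hid it in the last top picture, so I did not re-check it. The arm stayed well clear of it throughout.

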